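# Flip the ratchet to loosen and open the bat press

### The arm

A 6-joint arm with a two-finger parallel gripper is mounted at the origin on the work surface. World frame = base frame: x ahead of the robot, y to its left, z up, the work surface at z = 0. Lengths are in m, angles in degrees, forces in N, time in s.
With the tool pointing down it reaches from about 0.325 to 0.85 m from the base axis. Payload 15.5 kg.
Tool frame: the origin (TCP) lies at the very end of the fingers, on their centre line; the grasp point (between the pads) lies arm.grip_depth behind it (arm.grip_depth is the distance from the TCP to the grasp point, in m); z points along the fingers, y is the line along which they close (so a half turn about z gives the same grasp; the last joint's range is limited). The gripper opens to 91 mm and grips with 3 to 60 N. Pads are 32 mm wide; open, the fingers measure 118 mm over their backs; the gripper's body (76 mm by 178 mm) begins 60 mm behind the grasp point.
Start: joints at [-78.581, 28.281, 77.091, -0, 74.628, -5.472], TCP at [0.182, -0.598, 0.194] pointing down, gripper open.
Joint ranges: [-166.48, 166.48], [-47.26, 123.95], [12.59, 153.08], [-70.14, 250.14], [6.76, 159.57], [-176.63, 176.63]. Speed limits (degrees/s): [108.29, 108.29, 147.25, 172.46, 172.46, 172.46].

### API

Orientations are given as a 3x3 rotation matrix whose columns are the frame's x, y, z axes.
In Python, from rig import arm gives the robot as it stands. Calls block until the motion is done:
- arm.move_to(position, orientation): joint-space move of the TCP to a pose.
- arm.move_l(position, orientation=None, feed=0.15): straight line of the TCP; orientation=None keeps the orientation; feed is the mean speed in m/s.
- arm.move_joints(angles): joint-space move.
- arm.grip(opening): finger opening in m; the grip force is fixed at half the most; returns when the fingers have stopped.
- arm.sleep(seconds).
- arm.solve_ik(position, orientation): joint angles nearest the present ones, or None.
- arm.snapshot(name): name is "scene" or "top"; returns the picture (420x560x3 uint8, red, green, blue); there is no depth.
- arm.get_calibration(name): a dict with "intrinsics" (3x3 intrinsics, pixels), "k1" (the pictures are not rectified: a ray, as slopes to the right and down, at radius r is drawn at 1 + k1 r^2 times it, then the intrinsics apply), "cam_to_world" (4x4, takes a point from camera to world coordinates). Camera axes: x right, y down, z forward; pixel columns grow to the right and rows downward; lengths in m; the calibration is good to about 2 mm. A picture is of the moment at which its call begins. get_calibration takes no time and is no camera call.
A pose or a line that the arm cannot do raises arm.Unreachable and nothing moves.
- arm.sign_off(): hands the job in; it is judged then, once.
Readings, each from a call of its own:
- arm.current_t(): time.
- arm.current_joint_positions(): joint angles.
- arm.current_dq(): joint speeds.
- arm.current_tau(): joint torques, N m.
- arm.current_ee_pos(): TCP position.
- arm.current_tool_rot(): TCP orientation.
- arm.current_force(): force on the tool from outside, world axes, zero at the start.
- arm.current_torque(): the same for the moment, N m.
- arm.current_width(): finger opening in m.
- arm.current_grasp_force(): force on a finger pad.
Only numpy, scipy, OpenCV 4.12 (cv2) and the standard library are available. Lean on these libraries where they do the work, as an engineer would, in place of code of your own. Each camera call takes 0.05 s, during which the arm holds its last target. There are 200 camera calls.

### The job

The bat in the four-post press has cured and the press must be opened, but its ratchet was left set to tighten. Flip the red direction lever right over to the loosening side, then work the handle to and fro between the posts, loosening anticlockwise seen from above, until you feel the screw come firmly up against its open stop. Go gently (once it stops, no more than about 20 N on the grip), never screw the press tighter, take your hand away, and leave the mallet, gauge and ruler where they lie.

Things in the scene. Friction and masses are not known exactly. Their poses are not given: they have to be found in the camera images.
- press: Four-post bat press bolted to the counter, 236 mm square. Origin: on the screw axis, at counter level; z up. Posts at x, y = +-90 mm, dome nuts of 12 mm radius up to z 127 mm. Grey X-shaped bridge top at z 95. The ratchet head sits on the brass nut on the axis: radius 33, z 99 to 123; pawl housing 36 wide runs out to 64 mm from the axis under the handle. Handle points towards the press's -y.
- spindle_top (a point): Centre of the top of the threaded steel spindle (20 mm thick) that stands up through the nut; it does not turn but rises 3.2 mm per radian of loosening, carrying the upper blue plate. As clamped its top is 145 mm above the press origin (145.0 to 145.3); at the open stop it is about 149.7. The stop is firm.
- nut: Captive brass hex nut, 30 mm across flats, under and inside the ratchet head; its origin is the press's (counter level, on the screw axis) and it turns about z with the screw. The hidden toothed wheel on it is what the lever's pawl drives.
- ratchet (a joint): Angle of the ratchet handle about the vertical screw axis: 0 = handle along the press's -y, growing anticlockwise seen from above (loosening way); the posts stop it at +-0.61 rad. It stays where it is left (0.34 N m friction). Driving the screw takes about 1.3 N m in all; the other way it clicks over teeth 0.35 rad apart, so up to 0.4 rad is idle at the start of a stroke. Against the stop it yields springily, about 0.1 rad for each 12 N on the grip.
- ratchet_grip (a point): Centre of the ratchet's black grip: a level round bar, 24 mm diameter, 80 mm long along the handle (137 to 217 mm from the screw axis); this point is on the bar's own axis, 172 mm from the screw axis and 111 mm above the counter. Between head and grip the steel shank is 18 mm thick.
- lever (a joint): Angle of the red direction lever relative to the ratchet: 0 to 0.2 = tightening side, 0.6 to 0.8 = loosening side, growing anticlockwise seen from above; the handle's line is at 0.4. Lever and pawl are one piece: a spring snaps it over the middle and presses the pawl between the teeth, so it rocks up to 0.2 rad as the pawl clicks. Pushing its tip over takes about 3 to 6 N.
- lever_tip (a point): Top of the red lever's round thumb end (11 mm diameter, 20 mm tall, standing above the handle, from 125 to 145 mm over the counter; the housing below ends at 123 mm). Its pivot is on the handle's line 53 mm from the screw axis; the tip is 36 mm from the pivot, outwards along the handle, swinging 0.4 rad to either side of it.
- mallet: Loose nylon mallet lying by the press: 255 mm wooden handle along its x, white head of 45 mm diameter and 78 mm length at +x. Origin on the counter. To be left alone.
- gauge: Loose brass thickness gauge, about 80 x 70 x 13 mm, lying flat. Origin on the counter under the dial's centre. To be left alone.
- ruler: Loose folded boxwood ruler, 160 x 31 x 15 mm. Origin on the counter under its centre. To be left alone.

How it is judged (in metres and radians):
On the way, in this order (a step that is already met when the one before it is completed fails the run):
1. the direction lever is thrown over to the loosening side (value of joint lever above 0.55 rad), for 0.2 s.
2. the screw is loosened: the spindle has risen 2 mm (z of spindle_top in the frame of press above 0.1473 m), for 0.2 s.
At the end, for the whole second after the job is handed in: The spindle is up against its open stop (its top no more than 0.1 mm short of it, at 149.64 mm or more above the press origin), the lever is on the loosening side (above 0.55 rad), the handle is at rest, and mallet, gauge and ruler lie within 20 mm of where they were (z of spindle_top in the frame of press above 0.14964 m and value of joint lever above 0.55 rad and velocity of joint ratchet between -0.05 and 0.05 rad/s and distance of each of mallet, gauge, ruler from where it was at the start of the episode below 0.02 m); the robot touches nothing.
It fails at once if the press is screwed tighter than it was (the spindle more than 0.5 mm below 145.0 mm) (z of spindle_top in the frame of press below 0.1445 m).
It fails at once if the ratchet is wrenched: over 230 N between its pawl and the nut's toothed wheel (about 30 N on the middle of the grip against the stop) (contact force between nut and anything else above 230 N).
It fails at once if the mallet, gauge or ruler is shifted by more than 20 mm (distance of any of mallet, gauge, ruler from where it was at the start of the episode above 0.02 m).
It also fails if it takes over 64 s, if anything falls off the work surface, if the arm or the gripper's body presses on something with over 40 N, if the wrist force passes 120 N, or if a joint passes its speed limit or range.

## Working session

There is one attempt and no reset: what is moved stays moved. The work goes in short steps, each a Python script; the robot and the scene stay as the last script left them, time stands still between calls to the robot, and variables do not carry over. Pictures are saved under pics/ and viewed, at most 10 in all, crops included, and the job is handed in when it is done.

```bash
mkdir -p pics
python3 - <<'E'
from rig import arm
import cv2
for n in("scene","top"):
    cv2.imwrite(f"pics/{n}0.png",arm.snapshot(n)[:,:,::-1])
    c=arm.get_calibration(n);print(c)
print(arm.grip_depth,arm.current_t(),arm.current_tool_rot())
E
```

```text
{'intrinsics': array([[417.46484883,   0.        , 272.815288  ],
       [  0.        , 417.46484883, 207.10523351],
       [  0.        ,   0.        ,   1.        ]]), 'k1': -0.09937946979916602, 'cam_to_world': array([[ 0.30113392,  0.69630582, -0.65151866,  1.10900442],
       [ 0.95343982, -0.2316475 ,  0.19311122, -0.09131144],
       [-0.0164582 , -0.67933617, -0.73364262,  0.69066799],
       [ 0.        ,  0.        ,  0.        ,  1.        ]])}
{'intrinsics': array([[379.43575445,   0.        , 278.52498135],
       [  0.        , 379.43575445, 211.93578969],
       [  0.        ,   0.        ,   1.        ]]), 'k1': -0.0737296103023029, 'cam_to_world': array([[ 0.01654791, -0.99762622,  0.06684386,  0.56179832],
       [-0.99972862, -0.01760499, -0.01525617,  0.08229494],
       [ 0.01639674, -0.06657326, -0.99764681,  0.95744353],
       [ 0.        ,  0.        ,  0.        ,  1.        ]])}
0.0188 0.1 [[ 9.56871202e-01  2.90512408e-01 -2.07017436e-04]
 [ 2.90512461e-01 -9.56870623e-01  1.05891815e-03]
 [ 1.09539959e-04 -1.07338943e-03 -9.99999418e-01]]
```

View pics/scene0.png

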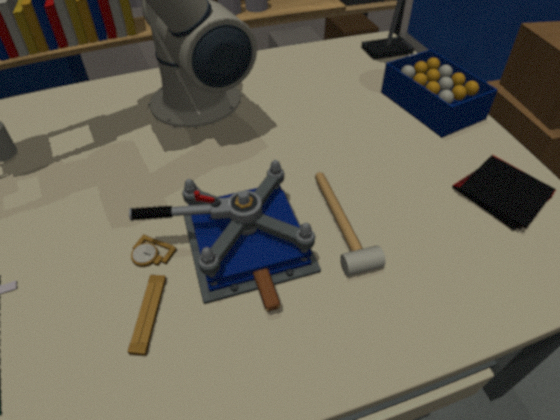

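View pics/top0.png

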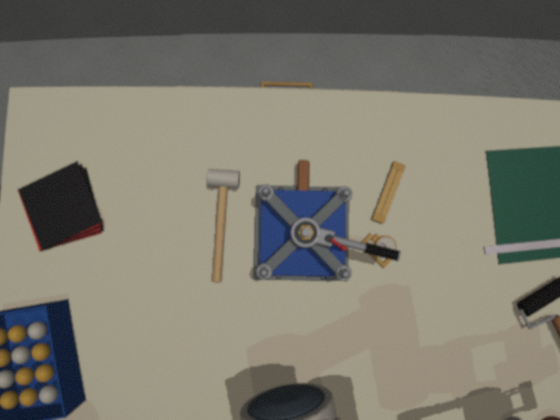

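The top view shows the press centred near (305,233), with dome nuts near (265,192), (345,194), (264,272) and (344,273). The grip is near (382,252) and the red lever near (340,243), on the tightening side. Next I'll zoom in and fit the pose.

```bash
cat > h.py <<'E'
from rig import arm
import numpy as np, cv2
def proj(P,n="top"):
    c=arm.get_calibration(n);T=np.linalg.inv(c["cam_to_world"])
    d=np.array([c["k1"],0,0,0,0.])
    P=np.atleast_2d(np.array(P,float))
    return cv2.projectPoints(P,cv2.Rodrigues(T[:3,:3])[0],T[:3,3],c["intrinsics"],d)[0][:,0]
def unproj(uv,z,n="top"):
    c=arm.get_calibration(n);M=c["cam_to_world"]
    q=cv2.undistortPointsIter(np.array([[uv]],float),c["intrinsics"],np.array([c["k1"],0,0,0,0.]),None,None,(3,50,1e-10))[0,0]
    r=M[:3,:3]@[q[0],q[1],1];return M[:3,3]+r*(z-M[2,3])/r[2]
E
python3 - <<'E'
from h import *
im=cv2.imread("pics/top0.png")
cv2.imwrite("pics/crop.png",cv2.resize(im[170:300,245:415],None,fx=4.5,fy=4.5,interpolation=cv2.INTER_CUBIC))
p=[unproj(u,.125) for u in((265,192),(345,194),(344,273),(264,272))]
print(np.round(p,4),np.mean(p,0))
for u,z in(((305,233),.145),((382,252),.111),((340,243),.14)):print(unproj(u,z))
E
```

```text
[[ 0.6611  0.1001  0.125 ]
 [ 0.66   -0.0772  0.125 ]
 [ 0.486  -0.0761  0.125 ]
 [ 0.4859  0.099   0.125 ]] [0.57326644 0.0114688  0.125     ]
[0.57201994 0.01241374 0.145     ]
[ 0.53249268 -0.1643998   0.111     ]
[ 0.55171265 -0.06401954  0.14      ]
```

View pics/crop.png

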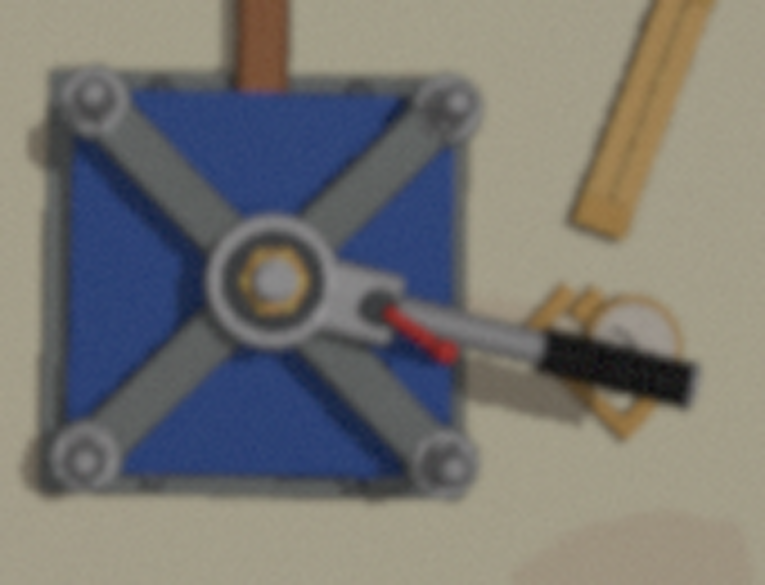

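```bash
cat >> h.py <<'E'
C=np.array([.5730,.0117])
def pose(r,a,z,s=1):
    t=np.array([np.cos(a),np.sin(a),0])*s; zz=np.array([0,0,-1.])
    return np.array([C[0]+r*np.sin(a),C[1]-r*np.cos(a),z]),np.column_stack([np.cross(t,zz),t,zz])
def tanf(a,f0=0):
    f=arm.current_force()-f0; return f@np.array([np.cos(a),np.sin(a),0])
E
python3 - <<'E'
from h import *
tip=unproj((344.3,248.2),.145);g=unproj((382.3,251.3),.111)
for q in(tip,g,unproj((306.1,232.2),.145)):
    d=q[:2]-C;print(q,np.hypot(*d),np.arctan2(d[0],-d[1]))
for s in(1,-1):
  for r,a in((.086,-.75),(.086,.5),(.172,-.61),(.172,.61)):
    print(s,a,arm.solve_ik(*pose(r,a,.14,s)))
E
```

```text
[ 0.54077732 -0.07249742  0.145     ] 0.09015268803508417 -0.3655076391239514
[ 0.53406726 -0.16507996  0.111     ] 0.18101633315541962 -0.21677234355382172
[0.57377016 0.01007394 0.145     ] 0.0017992229127393807 0.44233406177629625
1 -0.75 [-1.23079252e+01  2.33775870e+01  9.60901145e+01 -2.54444375e-14
  6.05322984e+01  3.06639094e+01]
1 0.5 [-1.14658789e+01  3.07614857e+01  8.18757180e+01 -2.54444375e-14
  6.73627963e+01 -4.01137687e+01]
1 -0.61 [-2.22027161e+01  2.15594437e+01  9.94284743e+01 -2.54444375e-14
  5.90120820e+01  1.27477094e+01]
1 0.61 [-1.58966935e+01  3.58765049e+01  7.15335354e+01 -2.54444375e-14
  7.25899597e+01 -5.08471190e+01]
-1 -0.75 [-1.23079252e+01  2.33775870e+01  9.60901145e+01 -2.54444375e-14
  6.05322984e+01 -1.49336091e+02]
-1 0.5 [-1.14658789e+01  3.07614857e+01  8.18757180e+01 -2.54444375e-14
  6.73627963e+01  1.39886231e+02]
-1 -0.61 [-2.22027161e+01  2.15594437e+01  9.94284743e+01 -2.54444375e-14
  5.90120820e+01 -1.67252291e+02]
-1 0.61 [-1.58966935e+01  3.58765049e+01  7.15335354e+01 -2.54444375e-14
  7.25899597e+01  1.29152881e+02]
```

Run:
```python
from h import *
arm.grip(0)
p,R=pose(.088,-.76,.2); arm.move_to(p,R)
p[2]=.133; arm.move_l(p,R,feed=.12)
f0=arm.current_force(); print(f0, arm.current_t())
for a in np.arange(-.74,-.37,.03):
    arm.move_l(*pose(.088,a,.133),feed=.06)
    print(round(a,2),round(tanf(a,f0),2),end="; ")
print(arm.current_t(),arm.current_ee_pos(),pose(.088,a,.133)[0])
im=arm.snapshot("scene")[:,:,::-1]
cv2.imwrite("pics/p1.png",cv2.resize(im[120:320,100:340],None,fx=3,fy=3,interpolation=cv2.INTER_CUBIC))
```

```text
[-0.64871681  0.41229097 -0.47372688] 4.45
-0.74 0.9; -0.71 1.09; -0.68 0.3; -0.65 0.84; -0.62 0.32; -0.59 0.89; -0.56 0.74; -0.53 1.2; -0.5 -0.05; -0.47 0.81; -0.44 0.5; -0.41 1.24; -0.38 0.47; 7.7 [ 0.54030818 -0.07000721  0.13297588] [ 0.540359   -0.07002249  0.133     ]
```

View pics/p1.png

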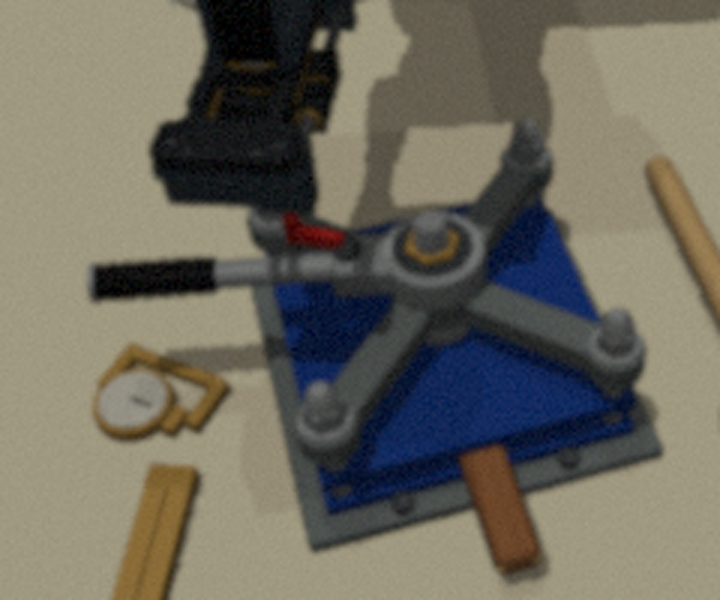

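Run:
```python
from h import *
e=arm.current_ee_pos()
print(proj([e,e+[0,0,.08],[*C,.145],pose(.088,-.366,.145)[0]],"scene"),arm.current_width(),arm.current_joint_positions())
cv2.imwrite("pics/p2.png",cv2.resize(arm.snapshot("scene")[40:320,60:340,::-1],None,fx=2,fy=2))
cv2.imwrite("pics/p3.png",cv2.resize(arm.snapshot("top")[170:330,225:435,::-1],None,fx=3,fy=3))
a=cv2.imread("pics/p2.png");b=cv2.imread("pics/p3.png")
c=np.zeros((560,1190,3),np.uint8);c[:,:560]=a;c[:480,560:]=b
cv2.imwrite("pics/p4.png",cv2.resize(c,(800,376),interpolation=cv2.INTER_AREA))
```

```text
[[197.56862066 195.3610612 ]
 [190.85805179 163.29840845]
 [243.41930953 192.7939961 ]
 [196.47886383 191.36540611]] 0.0003106450958920582 [-1.36613968e+01  2.59033907e+01  9.27496001e+01  3.74437463e-04
  6.13496930e+01  8.18709329e+00]
```

View pics/p4.png

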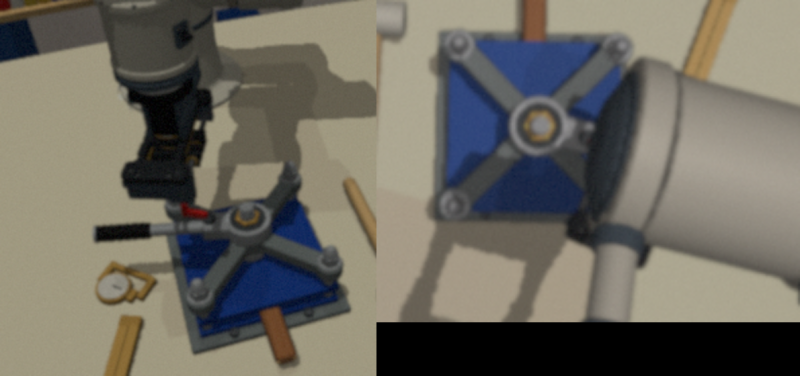

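Run:
```python
from h import *
e=arm.current_ee_pos();R=arm.current_tool_rot()
pts=[e+R@[sx*.038,sy*.089,-.0788] for sx in(-1,1) for sy in(-1,1)]+[e+R@[sx*.016,sy*.0135,-z] for z in(0,.05) for sx in(-1,1) for sy in(-1,1)]
q=proj(pts,"scene");print(np.round(q))
im=cv2.resize(arm.snapshot("scene")[100:260,120:300,::-1],None,fx=4.4,fy=3.75*4.4/4.4,interpolation=cv2.INTER_CUBIC)
im=np.clip(im.astype(float)*1.8+20,0,255).astype(np.uint8)
for i,p in enumerate(q): cv2.circle(im,(int((p[0]-120)*4.4),int((p[1]-100)*3.75)),3,(0,255,0) if i<4 else (0,255,255) if i<8 else (255,0,255),-1)
cv2.imwrite("pics/p5.png",im)
```

```text
[[181. 132.]
 [157. 200.]
 [221. 133.]
 [203. 202.]
 [191. 190.]
 [188. 200.]
 [207. 191.]
 [205. 201.]
 [186. 171.]
 [183. 181.]
 [204. 171.]
 [201. 181.]]
```

View pics/p5.png

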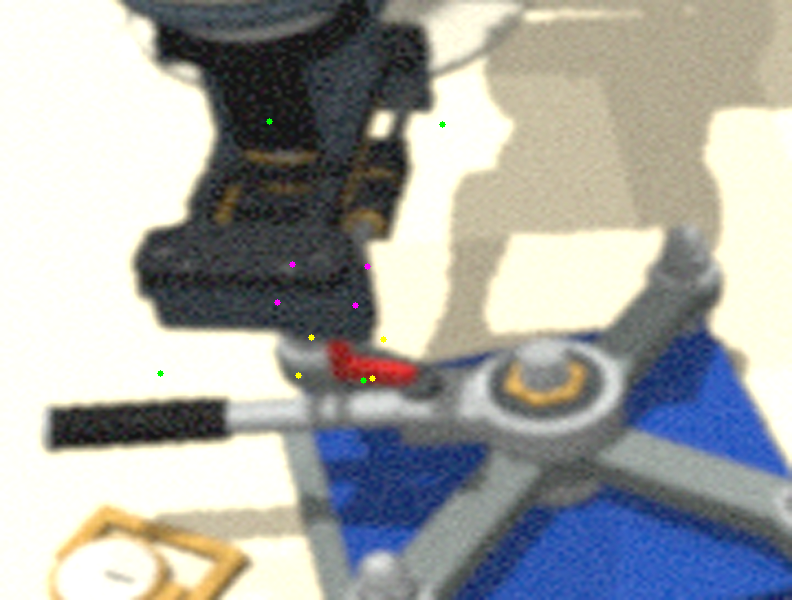

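Run:
```python
from h import *
a=cv2.imread("pics/scene0.png");b=arm.snapshot("scene")[:,:,::-1]
for im in(a,b):
    s=im[180:215,180:230].astype(int);m=(s[:,:,2]>90)&(s[:,:,2]>2*s[:,:,1])
    y,x=np.nonzero(m);print(m.sum(),x.mean()+180,y.mean()+180,x.min()+180,x.max()+180,y.min()+180,y.max()+180)
    print(np.c_[x,y].T[:, ::6]+180)
o=[np.clip(cv2.resize(i[150:230,120:260],None,fx=5,fy=3.7,interpolation=cv2.INTER_CUBIC).astype(float)*1.5,0,255) for i in(a,b)]
cv2.imwrite("pics/p6.png",np.vstack(o))
for h in(-.22,-.15,-.1):
  for l in(0,.2,.6):
    u=pose(.053,h,.145)[0]+pose(.036,h+l-.4,0)[0]-[*C,0]
    print(h,l,proj([u,u-[0,0,.02]],"scene").round(1).tolist())
```

```text
59 202.98305084745763 195.61016949152543 194 213 190 199
[[196 195 196 200 201 207 205 211 208 208]
 [190 192 193 195 196 196 197 197 198 199]]
38 206.6315789473684 197.31578947368422 200 213 196 199
[[200 206 203 209 205 211 211]
 [196 196 197 197 198 198 199]]
-0.22 0 [[197.0, 190.9], [198.6, 198.3]]
-0.22 0.2 [[195.7, 193.6], [197.3, 201.0]]
-0.22 0.6 [[195.4, 199.1], [197.0, 206.5]]
-0.15 0 [[196.4, 193.2], [198.0, 200.7]]
-0.15 0.2 [[195.4, 196.0], [197.0, 203.4]]
-0.15 0.6 [[195.6, 201.5], [197.3, 208.9]]
-0.1 0 [[196.2, 194.9], [197.8, 202.3]]
-0.1 0.2 [[195.3, 197.7], [197.0, 205.1]]
-0.1 0.6 [[196.0, 203.2], [197.6, 210.6]][ WARN:0@0.998] global loadsave.cpp:1063 imwrite_ Unsupported depth image for selected encoder is fallbacked to CV_8U.
```

View pics/p6.png

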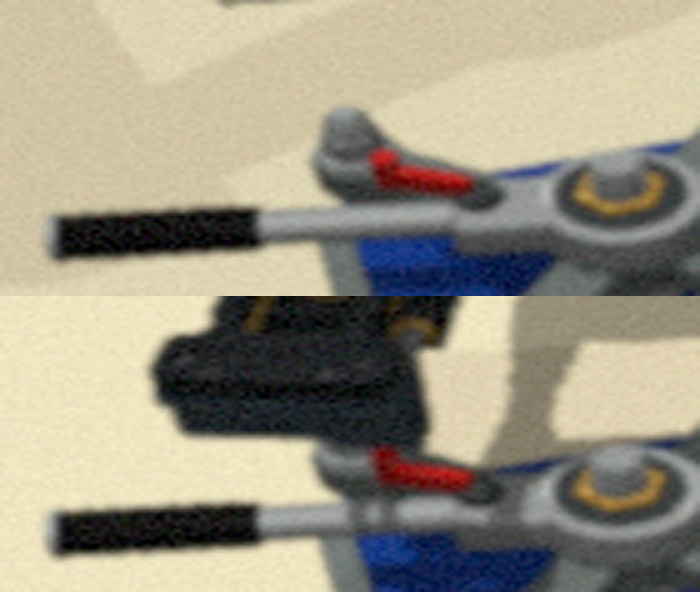

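Run:
```python
from h import *
p,R=pose(.091,-.76,.133); arm.move_l([*arm.current_ee_pos()[:2],.15],feed=.1)
p[2]=.15;arm.move_l(p,R,feed=.12)
f0=arm.current_force()
for z in(.13,.122,.114):
    p[2]=z; arm.move_l(p,R,feed=.06); print(z,(arm.current_force()-f0).round(1))
f0=arm.current_force()
for a in np.arange(-.74,-.49,.02):
    arm.move_l(*pose(.091,a,.114),feed=.05)
    f=np.mean([tanf(a,f0) for _ in range(4)])
    print(round(a,2),round(f,2),end="; ")
    if f<-2.2: break
print(arm.current_t(),(arm.current_force()-f0).round(2))
b=arm.snapshot("scene")[:,:,::-1]
cv2.imwrite("pics/p7.png",np.clip(cv2.resize(b[140:230,120:260],None,fx=5,fy=5,interpolation=cv2.INTER_CUBIC).astype(float)*1.8,0,255).astype(np.uint8))
```

```text
0.13 [ 0.8 -0.2  0. ]
0.122 [-0.4 -0.1  0.6]
0.114 [-0.6  0.1  2.1]
-0.74 1.37; -0.72 0.49; -0.7 0.15; -0.68 -0.42; -0.66 1.03; -0.64 0.91; -0.62 1.25; -0.6 0.11; -0.58 -0.02; -0.56 -0.16; -0.54 0.09; -0.52 -1.4; -0.5 -2.13; 13.1 [-2.39  0.06 -1.33]
```

View pics/p7.png

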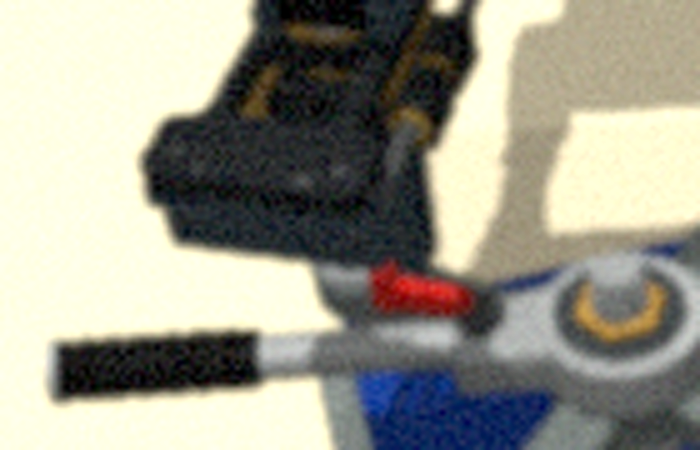

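Run:
```python
from h import *
d=[];mx=0
a=-.5
while a<-.1:
    a+=.015
    arm.move_l(*pose(.091,a,.114),feed=.06)
    f=-np.mean([tanf(a) for _ in range(3)])
    d.append((round(a,3),round(f,1)));mx=max(mx,f)
    if f>14 or (mx>3.5 and f<mx-3): break
print(d,arm.current_t())
b=arm.snapshot("scene")[:,:,::-1]
s=b[180:225,180:230].astype(int);m=(s[:,:,2]>75)&(s[:,:,2]>2*s[:,:,1]);y,x=np.nonzero(m);i=np.argsort(x)
print(m.sum(),(np.c_[x,y][i]+180)[::5].tolist())
cv2.imwrite("pics/p8.png",np.clip(cv2.resize(b[140:230,120:260],None,fx=5,fy=5,interpolation=cv2.INTER_CUBIC).astype(float)*1.8,0,255).astype(np.uint8))
```

```text
[(-0.485, np.float64(3.0)), (-0.47, np.float64(1.2)), (-0.455, np.float64(1.0)), (-0.44, np.float64(-0.0)), (-0.425, np.float64(0.5)), (-0.41, np.float64(-0.2)), (-0.395, np.float64(0.2)), (-0.38, np.float64(0.3)), (-0.365, np.float64(0.4)), (-0.35, np.float64(0.7)), (-0.335, np.float64(-0.0)), (-0.32, np.float64(-1.4)), (-0.305, np.float64(0.3)), (-0.29, np.float64(2.1)), (-0.275, np.float64(3.4)), (-0.26, np.float64(3.9)), (-0.245, np.float64(3.3)), (-0.23, np.float64(2.5)), (-0.215, np.float64(1.9)), (-0.2, np.float64(3.1)), (-0.185, np.float64(2.9)), (-0.17, np.float64(2.7)), (-0.155, np.float64(4.2)), (-0.14, np.float64(2.9)), (-0.125, np.float64(2.5)), (-0.11, np.float64(3.0)), (-0.095, np.float64(3.3))] 19.9
34 [[196, 208], [198, 210], [199, 210], [201, 208], [203, 208], [204, 209], [206, 209]]
```

Run:
```python
from h import *
p=arm.current_ee_pos(); q=pose(.091,-.2,.114); arm.move_l(*q,feed=.15)
q[0][2]=.18; arm.move_l(*q,feed=.2)
arm.move_to(*pose(.20,-.9,.20)); arm.grip(.045)
b=arm.snapshot("scene")[:,:,::-1]
cv2.imwrite("pics/p9.png",np.clip(cv2.resize(b[130:240,110:290],None,fx=4.4,fy=4.4,interpolation=cv2.INTER_CUBIC).astype(float)*1.6,0,255).astype(np.uint8))
for h in(-.2,-.1,0,.1,.2):
  u=[pose(.053,h,.145)[0]+pose(.036,h+l-.4,0)[0]-[*C,0] for l in(.1,.7)]
  print(h,proj([pose(.137,h,.111)[0],pose(.217,h,.111)[0]]+u,"scene").round(1).tolist())
print(arm.current_t())
```

```text
-0.2 [[172.6, 211.8], [130.6, 215.5], [196.1, 192.9], [195.9, 201.1]]
-0.1 [[172.5, 217.1], [129.7, 224.1], [195.7, 196.3], [196.6, 204.5]]
0 [[173.2, 222.5], [130.0, 232.8], [195.7, 199.7], [197.8, 207.8]]
0.1 [[174.7, 227.8], [131.6, 241.6], [196.2, 203.1], [199.6, 211.0]]
0.2 [[176.9, 233.0], [134.4, 250.3], [197.3, 206.4], [201.8, 214.1]]
22.1917
```

View pics/p9.png

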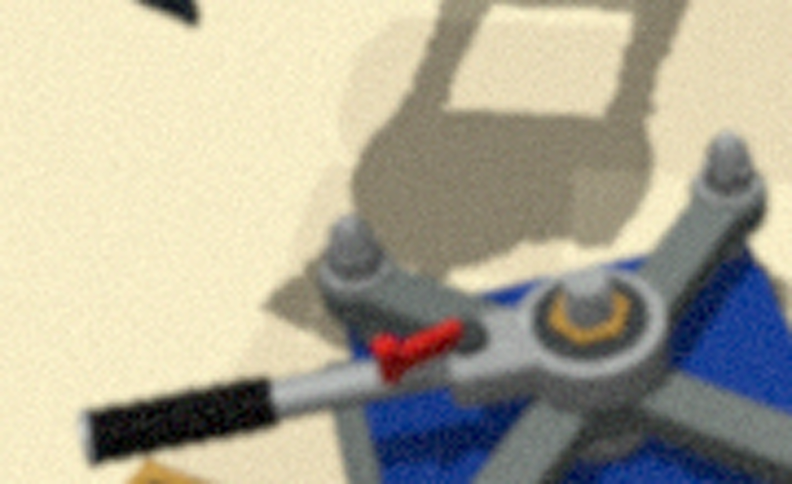

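The crop shows the red lever tip at about (198,208) full-frame, which matches the loosening side. The grip runs from (130,229) to (172,221), so the handle is at about -0.03 rad. Next I'll straddle the grip and work the handle.

Run:
```python
from h import *
r,z=.175,.082
arm.move_to(*pose(r,-.03,.19))
f0=arm.current_force(); arm.move_l(*pose(r,-.03,z),feed=.12); print((arm.current_force()-f0).round(1))
arm.grip(.032); print(arm.current_width(),arm.current_t())
f0=arm.current_force(); 
def stroke(A,lim,fd):
    out=[]
    for a in A:
        arm.move_l(*pose(r,a,z),feed=fd)
        f=tanf(a,f0); out.append((round(float(a),2),round(float(f),1)))
        if abs(f)>lim: break
    print(out,round(arm.current_t(),2)); return a
a=stroke(np.linspace(-.1,-.59,6),11,.15)
a=stroke(np.linspace(a+.05,.585,24),12.5,.12)
```

```text
[ 0.7  0.7 -0.1]
0.031939771182272626 24.5167
[(-0.1, 1.0), (-0.2, -1.8), (-0.3, -1.3), (-0.39, -1.2), (-0.49, -0.5), (-0.59, -0.9)] 26.1
[(-0.54, -0.2), (-0.49, -0.2), (-0.44, 0.2), (-0.39, 0.2), (-0.34, 1.1), (-0.3, 0.6), (-0.25, -0.5), (-0.2, -1.2), (-0.15, -1.5), (-0.1, -1.3), (-0.05, -1.2), (-0.0, -1.1), (0.05, -1.4), (0.1, -1.1), (0.14, -0.7), (0.19, -1.2), (0.24, 0.1), (0.29, -0.3), (0.34, -1.3), (0.39, 0.3), (0.44, -1.5), (0.49, -0.3), (0.54, -0.7), (0.58, -1.2)] 32.1
```

Run:
```python
from h import *
b=arm.snapshot("scene")[:,:,::-1]; e=arm.current_ee_pos();R=arm.current_tool_rot()
print(e,R.round(2).tolist(),arm.current_joint_positions(),arm.current_width())
x0,y0,k=90,110,3.6
im=np.clip(cv2.resize(b[y0:y0+160,x0:x0+220],None,fx=k,fy=k,interpolation=cv2.INTER_CUBIC).astype(float)*1.6,0,255).astype(np.uint8)
pts=[e+R@[sx*.016,sy,0] for sx in(-1,1) for sy in(-.016,.016)]
for p in proj(pts,"scene"): cv2.circle(im,(int((p[0]-x0)*k),int((p[1]-y0)*k)),2,(0,255,255),-1)
cv2.imwrite("pics/p10.png",im)
```

```text
[ 0.66959012 -0.13425867  0.08206445] [[-0.55, 0.84, 0.0], [0.84, 0.55, 0.0], [-0.0, 0.0, -1.0]] [-1.63551607e+01  3.91966371e+01  7.48650058e+01  2.09590954e-02
  6.59069021e+01 -4.97298909e+01] 0.03186906359779464
```

View pics/p10.png

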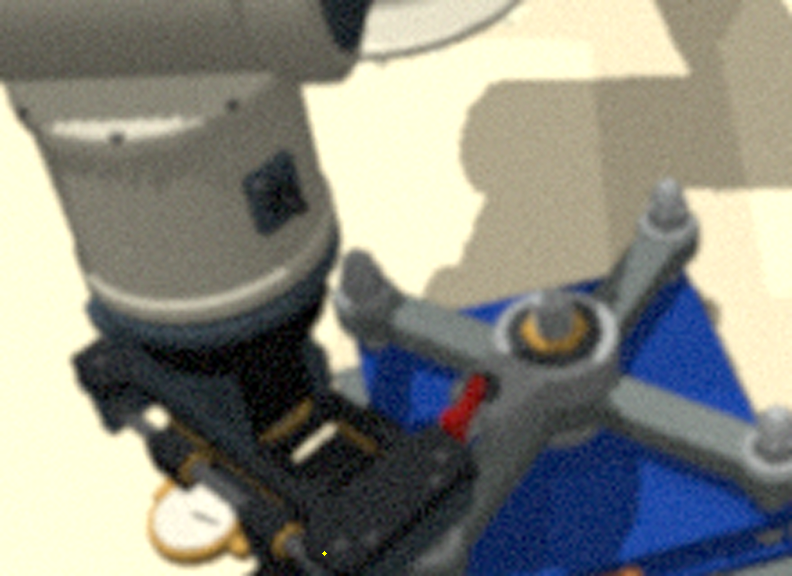

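The handle has followed to about +0.6. Its housing now points down-left and the lever at (218,222) is still over. I'll estimate the spindle rise numerically.

```bash
cat >> h.py <<'E'
def rise():
    a=cv2.imread("pics/scene0.png",0).astype(np.float32)
    b=np.mean([cv2.cvtColor(arm.snapshot("scene"),cv2.COLOR_RGB2GRAY) for _ in range(4)],0).astype(np.float32)
    P=proj([[*C,.145],[*C,.150]],"scene");u,v=P[0].round().astype(int)
    res=[]
    for (u0,v0,w,h) in((u-7,v-8,14,11),(u+38,v-32,-1,0)):
        if w<0: continue
        t=a[v0:v0+h,u0:u0+w];s=b[v0-5:v0+h+5,u0-5:u0+w+5]
        k=8;T=cv2.resize(t,None,fx=k,fy=k,interpolation=cv2.INTER_CUBIC);S=cv2.resize(s,None,fx=k,fy=k,interpolation=cv2.INTER_CUBIC)
        m=cv2.matchTemplate(S,T,cv2.TM_CCOEFF_NORMED);_,q,_,l=cv2.minMaxLoc(m)
        res.append(((l[0]/k-5),(l[1]/k-5),round(q,3)))
    return res,(P[1]-P[0]).round(2)
E
python3 - <<'E'
from h import *
print(rise())
E
```

```text
([(5.0, -2.25, 0.842)], array([-0.18, -1.92]))
```

```bash
cat >> h.py <<'E'
def shift(b,u,v,w,h):
    a=cv2.imread("pics/scene0.png",0).astype(np.float32);k=8
    t=a[v-h:v+h,u-w:u+w];s=b[v-h-4:v+h+4,u-w-1:u+w+1]
    T,S=[cv2.resize(i,None,fx=k,fy=k,interpolation=cv2.INTER_CUBIC) for i in(t,s)]
    _,q,_,l=cv2.minMaxLoc(cv2.matchTemplate(S,T,cv2.TM_CCOEFF_NORMED));return l[0]/k-1,l[1]/k-4,round(q,2)
def rise():
    b=np.mean([cv2.cvtColor(arm.snapshot("scene"),cv2.COLOR_RGB2GRAY) for _ in range(4)],0).astype(np.float32)
    u,v=proj([[*C,.145]],"scene")[0].round().astype(int)
    n=proj([[C[0]-.09,C[1]+.09,.12],[C[0]+.09,C[1]+.09,.12]],"scene").round().astype(int)
    return "spindle",shift(b,u,v,6,4),shift(b,u,v-1,7,3),"posts",[shift(b,*q,7,7) for q in n]
E
python3 - <<'E'
from h import *
print(rise(),arm.current_t())
E
```

```text
('spindle', (-1.0, 1.875, 0.67), (-1.0, 2.875, 0.81), 'posts', [(-0.625, 4.0, 0.82), (0.125, 0.0, 1.0)]) 32.55
```

```bash
cat >> h.py <<'E'
def stroke(A,lim,fd,f0,r=.175,z=.082):
    out=[]
    for a in A:
        arm.move_l(*pose(r,a,z),feed=fd)
        f=-np.mean([tanf(a,f0) for _ in range(3)]); out.append((round(float(a),2),round(float(f),1),round(float(arm.current_grasp_force()),1)))
        if abs(f)>lim: break
    print(out,round(arm.current_t(),2)); return a,f
E
python3 - <<'E'
from h import *
f0=np.array([-.5,.4,-.4])
print(arm.current_force())
a,f=stroke(np.linspace(.5,-.59,10),11,.2,f0)
print(arm.current_force())
a,f=stroke(np.linspace(a+.06,.585,16),7,.12,f0)
E
```

```text
[-2.76245826 -1.17533196  0.82483757]
[(0.5, 0.6, 0.8), (0.38, 1.5, 0.8), (0.26, 0.6, 0.8), (0.14, 0.8, 0.8), (0.02, 0.3, 0.7), (-0.11, -0.2, 0.7), (-0.23, 0.0, 0.8), (-0.35, 0.9, 0.7), (-0.47, 1.0, 0.8), (-0.59, 0.7, 0.5)] 35.27
[-1.68537588 -0.03764813 -0.87034747]
[(-0.53, -1.1, 0.0), (-0.46, 1.4, 1.0), (-0.38, -0.9, 0.0), (-0.31, 0.9, 0.2), (-0.23, -0.5, 0.4), (-0.16, 0.3, 0.3), (-0.08, 0.4, 0.3), (-0.01, -0.1, 0.3), (0.06, 1.1, 0.4), (0.14, 0.2, 0.4), (0.21, 1.7, 1.0), (0.29, 9.6, 4.7)] 38.37
```

Run:
```python
from h import *
f0=np.array([-.5,.4,-.4])
a,f=stroke(np.arange(.305,.45,.015),14.5,.05,f0)
```

```text
[(0.3, 11.1, 5.5), (0.32, 12.5, 6.6), (0.34, 14.6, 7.5)] 39.12
```

Run:
```python
from h import *
f0=np.array([-.5,.4,-.4])
a,f=stroke([.35,.36],16.5,.04,f0); arm.sleep(.3)
h,f=stroke(np.arange(a-.03,.1,-.03),99,.06,f0) if False else stroke([a-.03*i for i in range(1,8)],99,.06,f0)
# centre on the bar: open the fingers, then rise
arm.grip(.06); print(arm.current_force(),arm.current_grasp_force())
p=arm.current_ee_pos(); arm.move_l([p[0],p[1],.2],feed=.12)
arm.move_to(*pose(.24,-.9,.25)); print(arm.current_t(),rise())
b=arm.snapshot("scene")[:,:,::-1]
s=b[180:245,180:240].astype(int);m=(s[:,:,2]>75)&(s[:,:,2]>2*s[:,:,1]);y,x=np.nonzero(m);i=np.argsort(y)
print(m.sum(),(np.c_[x,y][i]+180)[::5].tolist())
for h in(.15,.2,.25,.3,.35): print(h,[proj([pose(.053,h,.135)[0],pose(.053,h,.14)[0]+pose(.036,h+l-.4,0)[0]-[*C,0]],"scene").round(1).tolist() for l in(.1,.7)])
g=cv2.cvtColor(b,cv2.COLOR_BGR2GRAY)[205:275,120:190]<38
y,x=np.nonzero(g);print(g.sum(),x.mean()+120,y.mean()+205,[proj([pose(.177,h,.115)[0]],"scene").round(1).tolist() for h in(.15,.25,.35)])
for n in("scene","top"):
    d=cv2.absdiff(cv2.imread(f"pics/{n}0.png"),arm.snapshot(n)[:,:,::-1].copy()); cv2.imwrite(f"pics/diff_{n}.png",d)
```

```text
[(0.35, 15.9, 8.3), (0.36, 18.3, 9.2)] 39.62
[(0.33, 16.3, 8.6), (0.3, 13.5, 7.0), (0.27, 11.0, 5.5), (0.24, 7.4, 4.0), (0.21, 4.4, 2.6), (0.18, -1.0, 0.0), (0.15, 0.4, 0.0)] 41.67
[-0.68125747  0.53804426  0.11980659] 0.0
44.325 ('spindle', (-0.625, -1.5, 0.94), (-0.625, -1.625, 0.92), 'posts', [(0.0, 0.25, 0.99), (0.0, 0.0, 1.0)])
83 [[214, 207], [216, 208], [215, 209], [212, 210], [209, 211], [214, 211], [211, 212], [202, 213], [209, 213], [200, 214], [205, 214], [210, 214], [203, 215], [208, 215], [202, 216], [207, 216], [204, 217]]
0.15 [[[217.2, 206.0], [197.1, 206.6]], [[217.2, 206.0], [201.0, 214.4]]]
0.2 [[[217.8, 207.0], [197.7, 208.3]], [[217.8, 207.0], [202.2, 216.0]]]
0.25 [[[218.4, 207.9], [198.4, 209.9]], [[218.4, 207.9], [203.4, 217.4]]]
0.3 [[[219.1, 208.8], [199.2, 211.6]], [[219.1, 208.8], [204.8, 218.8]]]
0.35 [[[219.8, 209.6], [200.1, 213.1]], [[219.8, 209.6], [206.3, 220.2]]]
459 154.79738562091504 239.520697167756 [[[154.0, 236.7]], [[157.1, 243.5]], [[161.2, 250.1]]]
```

```bash
python3 -c "
from rig import arm
print(arm.sign_off(),arm.current_t())"
```

```text
the job is handed in; nothing more can be done
the job is handed in; nothing more can be done
```

I handed the job in at about 44 s, with the lever on the loosening side, the screw driven up to its open stop at a peak of about 18 N on the grip, and the hand withdrawn. The camera gave a spindle rise of roughly 4.2 mm against 4.7 expected, so the firm stop I felt is the stronger evidence. I felt no contact with the mallet, gauge or ruler but did not check their positions, and `sign_off` returned no verdict.

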